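Collect the lithium cells into the carrier

TASK

Collect the lithium cells into the grey carrier tray so they can go back to the store: the three slim cells, one of which is still clamped in the charger, go into the three narrow bays, one in each, and the one fat cell goes into the wide bay. Lay each cell down in its notches along the bay without dropping it, and leave the two small AA cells where they lie.

Things in the scene. Friction and masses are not known exactly. Their poses are not given: they have to be found in the camera images.
- carrier: grey tray, 92 (x) x 204 (y) x 20 mm, fixed. Origin: underside centre. Cells lie along x, centred at x=0, in bays with black liners at y=-76, -28, +20 (narrow, notch 20 wide) and +74 (wide, notch 34). They rest on ribs at x=+-23 (7 thick): notch floor 7 above bench, teeth beside up to 20, tops bevelled 5. Finger room between ribs down to 7. End walls x=+-44, 16 high. Seated axis: slim 16, fat 23.
- charger: black one-cell charger, fixed. Origin: underside, below the cell's middle; body x -57 to +93, y +-29 mm; display head (30 high) at the +x end. The cell lies along x on a deck 12 high (axis at 21) between a fixed end at x=+33 (31 high) and a plate at x=-32 sprung towards +x with about 4.5 N. Deck free beside the cell. Gripped mid-length it lifts out with about 5 N, straight or rocked.
- cell_a: slim lithium cell, a cylinder 18 mm in diameter and 63 mm long (purple wrap; the wrap colour says nothing about where it goes). Origin: middle of its axis; y: long axis. It may roll, so its x and z axes can point anywhere around y. At the start it is clamped in the charger.
- cell_b: slim lithium cell, a cylinder 18 mm in diameter and 63 mm long (green wrap; the wrap colour says nothing about where it goes). Origin: middle of its axis; y: long axis. It may roll, so its x and z axes can point anywhere around y. At the start it lies on the bench.
- cell_c: slim lithium cell, a cylinder 18 mm in diameter and 63 mm long (purple wrap; the wrap colour says nothing about where it goes). Origin: middle of its axis; y: long axis. It may roll, so its x and z axes can point anywhere around y. At the start it lies on the bench.
- fat_cell: fat lithium cell, a cylinder 32 mm in diameter and 70 mm long (blue wrap), lying on the bench, 0.14 kg. Origin: middle of its axis; y: long axis. It may roll.
- aa_1: small AA cell, a cylinder 14 mm in diameter and 50 mm long (purple wrap), lying on the bench: thinner and shorter than the lithium cells, does not belong in the carrier. Origin: middle of its axis; y: long axis.
- aa_2: small AA cell, a cylinder 14 mm in diameter and 50 mm long (green wrap), lying on the bench: thinner and shorter than the lithium cells, does not belong in the carrier. Origin: middle of its axis; y: long axis.
Things that resemble listed ones, but are neither listed nor needed, are in the scene too. Leave any white look-alike of the cell_c alone.

How it is judged:
By the outcome, as a careful person would: the job done as asked, in the order asked, and still so for the second after the job is handed in, with the robot touching nothing.
It also fails if it takes over 104 s, if anything falls off the work surface, if the arm or the gripper's body presses on something with over 40 N, if the wrist force passes 120 N, or if a joint passes its speed limit or range.

ROBOT

A 6-joint arm with a two-finger parallel gripper is mounted at the origin on a cart in front of the work surface, level with it; the furniture and walls round the work are solid. World frame = base frame: x ahead of the robot, y to its left, z up, the work surface at z = 0. Lengths are in mm, angles in rad, forces in N, time in s.
With the tool pointing down it reaches from about 325 to 850 mm from the base axis. Payload 15.5 kg.
Tool frame: the origin (TCP) lies midway between the tips of the shut fingers; the grasp point (between the pads) lies 19 mm behind it; z points along the fingers, y is the line along which they close (so a half turn about z gives the same grasp; the last joint's range is limited). The gripper opens to 91 mm and grips with 3 to 60 N. Pads are 32 mm wide; open, the fingers measure 118 mm over their backs; the gripper's body (76 mm by 178 mm) begins 60 mm behind the grasp point.
Start: joints at [-1.341, 0.494, 1.345, -0, 1.302, -0.096], TCP at [199.451, -592.322, 213.915] pointing down, gripper open.
Joint ranges: [-2.91, 2.91], [-0.82, 2.16], [0.22, 2.67], [-1.22, 4.37], [0.12, 2.79], [-3.08, 3.08]. Speed limits (rad/s): [1.89, 1.89, 2.57, 3.01, 3.01, 3.01].

INTERFACE

Orientations are given as a unit quaternion [x, y, z, w].
In Python, from rig import status, cams, workorder gives the robot as it stands. The module is installed in compiled form; this text tells all that it offers.
- The arm moves only by the tool jog_arm, never from a script. Its argument "plan" is a list of rows, each a list of 6 numbers: the shift along the tool's x, y, z in cm, then the turn, a rotation vector about the tool's x, y, z in degrees. In form: [[x, y, z, wx, wy, wz], ...]. A call has 1 to 5 rows; each row is the pose to reach, as a shift and turn from the pose commanded when the call began, along the tool's axes at that moment; what a row does not reach only later rows make up. A row lasts 1/10 s, in which the tool goes at most 50 mm and 8.59 degrees, less where a joint would pass 70% of its speed; a pose out of reach is approached as far as the arm can. A call with a gripper value outside its range is refused whole. "claw" is the closure, from -1 (fully open) to 1 (shut), set as the call begins (left out, the last holds). The fingers move at their own pace and stop on an object; "grip_force" is the grip in N (left out, the last holds). Time passes only in rows, so rows that repeat a pose let the fingers close. It gives the time, the measured TCP pose, the force, the opening and the grip force at its end, in the units of the state.
- status.sense(): the state, without advancing time (a new reading comes with each control period).
- cams.read_camera(name): name is "scene" or "side" or "wrist"; returns a dict with "image" (420x560x3 uint8, red, green, blue), "depth" (420x560 float32, mm along the optical axis (not along the pixel's ray), 0 where there is no reading), "fx", "fy", "cx", "cy" (pixels), "extrinsics" (4x4, takes a point from camera to world coordinates); the wrist camera has in their place "hand_eye" (4x4, takes a point from camera to tool coordinates, whose origin is the TCP and whose axes are the flange's). Camera axes: x right, y up, looking along -z (the intrinsics and any distortion apply to the point x, -y, -z); pixel columns grow to the right and rows downward; lengths in mm; the calibration is good to about 2 mm. A picture is of the moment at which its call begins: read the wrist's pose just before it.
- workorder.finish_job(): hands the job in; it is judged then, once.
The state is a dict: "clock": time; "joints": joint angles; "qvel": joint speeds; "joint_efforts": joint torques, N m; "tcp_pos": TCP position; "orientation": TCP orientation; "wrist_force": force on the tool from outside, world axes, zero at the start; "torque": the same for the moment, N m; "opening": opening from 0.0 (shut) to 1.0 (fully open); "finger_force": force on a finger pad.
Only numpy, scipy, OpenCV 4.12 (cv2) and the standard library are available. Lean on these libraries where they do the work, as an engineer would, in place of code of your own. Each camera call takes 0.05 s, during which the arm holds its last target. There are 200 camera calls.

## Working session

There is one attempt and no reset: what is moved stays moved. The work goes in short steps, Python scripts to look and compute and a tool call to move; the robot and the scene stay as the last step left them, time stands still between calls to the robot, and variables do not carry over. Pictures are saved under pics/ and viewed, at most 14 in all, crops included, and the job is handed in when it is done.

Besides the shell and the picture viewer there is one more tool, called after "Request:" by a JSON object that holds its "fn" and its "kwargs". jog_arm: Moves the arm, as the interface text tells. Its arguments: {"type":"object","properties":{"plan":{"type":"array"},"claw":{"type":"number"},"grip_force":{"type":"number"}},"required":["plan"]}

```bash
mkdir -p pics
cat > h.py <<'E'
import numpy as np, cv2
from rig import status, cams, workorder
from scipy.spatial.transform import Rotation as R
def grab(n):
    s=status.sense(); c=cams.read_camera(n)
    if 'extrinsics' in c: E=np.array(c['extrinsics'])
    else:
        T=np.eye(4);T[:3,:3]=R.from_quat(s['orientation']).as_matrix();T[:3,3]=s['tcp_pos'];E=T@np.array(c['hand_eye'])
    c['E']=E; return c
def pts(c):
    h,w=c['depth'].shape;u,v=np.meshgrid(np.arange(w),np.arange(h));d=c['depth']
    P=np.stack([(u-c['cx'])/c['fx']*d,-(v-c['cy'])/c['fy']*d,-d],-1)
    return P@c['E'][:3,:3].T+c['E'][:3,3]
def save(c,f,crop=None,k=1):
    im=c['image'][...,::-1]
    if crop: x0,y0,x1,y1=crop; im=im[y0:y1,x0:x1]
    cv2.imwrite('pics/'+f,cv2.resize(im,None,fx=k,fy=k,interpolation=cv2.INTER_CUBIC))
E
python3 - <<'E'
from h import *
import pickle
print(status.sense())
for n in ['scene','side','wrist']:
    c=grab(n); pickle.dump(c,open(n+'.pkl','wb')); save(c,n+'0.png')
    print(n,[k for k in c],c['fx'],c['fy'],c['cx'],c['cy'],c['E'].round(3).tolist(),(c['depth']>0).mean())
    if 'hand_eye' in c: print(np.array(c['hand_eye']).round(3).tolist())
E
```

```text
{'clock': 0.0, 'joints': array([-1.34146722e+00,  4.94172972e-01,  1.34615105e+00,  4.24456137e-06,
        1.30250126e+00, -9.54866220e-02]), 'qvel': array([ 0.0003744 , -0.00104691, -0.00022898, -0.000376  ,  0.00032817,
        0.00073879]), 'joint_efforts': array([ 2.93335113e-03, -8.78831506e+01, -3.81845999e+01,  7.10690394e-02,
        5.35141071e-02, -1.19808119e-04]), 'tcp_pos': array([ 199.38163037, -591.93069955,  213.3378698 ]), 'orientation': array([ 9.86840709e-01,  1.61694266e-01, -3.91724995e-05, -6.15074345e-04]), 'wrist_force': array([ 0.01794865, -0.54382944,  0.3721175 ]), 'torque': array([ 0.02776104,  0.03574559, -0.04248048]), 'finger_force': 0.0, 'opening': 0.9982681599012804}
scene ['image', 'depth', 'fx', 'fy', 'cx', 'cy', 'extrinsics', 'E'] 402.203046322003 402.203046322003 284.7070232496755 207.54408331483754 [[0.827, 0.382, -0.412, 233.037], [-0.562, 0.575, -0.595, -503.358], [0.01, 0.723, 0.69, 655.646], [0.0, 0.0, 0.0, 1.0]] 0.7441794217687074
side ['image', 'depth', 'fx', 'fy', 'cx', 'cy', 'extrinsics', 'E'] 429.27888416960843 429.27888416960843 280.90074508697626 206.45836052823603 [[-0.998, 0.042, -0.055, 540.227], [-0.069, -0.54, 0.839, 777.563], [0.005, 0.84, 0.542, 564.441], [0.0, 0.0, 0.0, 1.0]] 0.9958545918367347
wrist ['image', 'depth', 'fx', 'fy', 'cx', 'cy', 'hand_eye', 'E'] 331.63473323206864 331.63473323206864 283.25706299754694 209.00544823747603 [[0.319, 0.92, 0.227, 262.396], [-0.948, 0.31, 0.075, -570.789], [-0.001, -0.24, 0.971, 384.987], [0.0, 0.0, 0.0, 1.0]] 0.9854506802721088
[[-0.0, 0.971, 0.24, 66.507], [1.0, 0.0, -0.0, -0.173], [-0.0, 0.24, -0.971, -171.57], [0.0, 0.0, 0.0, 1.0]]
```

View pics/scene0.png

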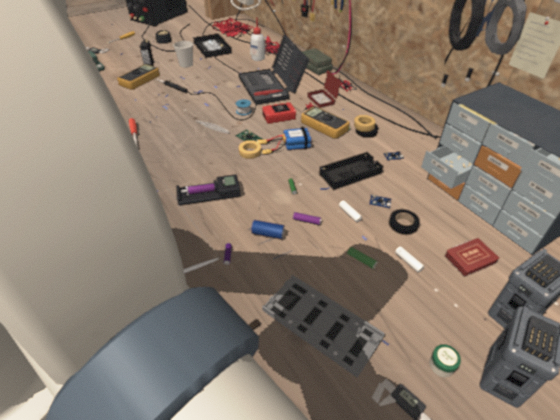

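View pics/side0.png

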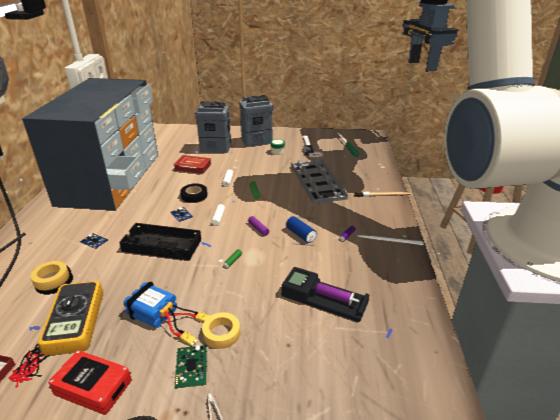

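Scene view: carrier at (325,325), charger holding a purple cell at (210,188), and the fat blue cell at (268,229). Purple candidates are at (307,217) and (228,252), green at (362,258) and (293,186). The white look-alikes are at (350,211) and (409,258). I'll measure sizes to tell lithium from AA.

```bash
cat > m.py <<'E'
from h import *
import pickle
def cells(c,zmax=60,mn=40):
    P=pts(c); hsv=cv2.cvtColor(c['image'],cv2.COLOR_RGB2HSV); out=[]
    ok=(c['depth']>0)&(P[...,2]>3)&(P[...,2]<zmax)&(P[...,0]>250)&(P[...,0]<800)&(abs(P[...,1])<520)
    for n,lo,hi in [('purple',(130,90,30),(165,255,255)),('green',(45,90,25),(80,255,255)),('blue',(105,120,30),(125,255,255))]:
        m=(cv2.inRange(hsv,lo,hi)>0)&ok
        k,l,st,ce=cv2.connectedComponentsWithStats(m.astype(np.uint8))
        for i in range(1,k):
            if st[i,4]<mn: continue
            q=P[l==i]; (x,y),(w,h),a=cv2.minAreaRect(q[:,:2].astype(np.float32))
            if w<h: w,h,a=h,w,a+90
            out.append((n,ce[i].round().astype(int).tolist(),round(x,1),round(y,1),'L%.0f W%.0f'%(w,h),'ang%.1f'%((a+90)%180-90),'z95 %.1f'%np.percentile(q[:,2],95),'med',np.median(q[:,:2],0).round(1).tolist()))
    return out
if __name__=='__main__':
    for n in ['scene','side']:
        c=pickle.load(open(n+'.pkl','rb')); print(n)
        for o in cells(c): print(*o)
        P=pts(c)
        for uv in ([(300,290),(355,345),(325,325),(450,240)] if n=='scene' else [(320,180),(345,275),(150,240)]): print(uv,P[uv[1],uv[0]].round(1))
E
python3 m.py
```

```text
scene
purple [201, 188] 482.7 205.6 L60 W19 ang-28.6 z95 30.7 med [480.9, 204.7]
purple [306, 218] 637.5 -4.7 L58 W12 ang-51.3 z95 18.2 med [636.2, -5.6]
purple [228, 252] 444.1 7.4 L41 W9 ang56.3 z95 14.5 med [444.2, 6.5]
green [292, 184] 678.6 110.9 L40 W9 ang69.9 z95 14.0 med [677.8, 109.5]
green [361, 257] 664.8 -157.5 L57 W13 ang-73.5 z95 18.3 med [664.1, -162.4]
green [443, 362] 623.5 -402.5 L40 W36 ang-89.9 z95 34.5 med [612.7, -406.3]
blue [294, 142] 786.2 255.1 L50 W48 ang-25.2 z95 37.2 med [777.0, 240.0]
blue [267, 229] 541.8 8.1 L64 W22 ang-47.6 z95 31.4 med [539.9, 6.7]
(300, 290) [ 516.2 -150.5    5.9]
(355, 345) [ 529.3 -295.     5.3]
(325, 325) [ 509.8 -236.1    5.7]
(450, 240) [ 869.8 -223.2   -1.6]
side
purple [258, 226] 643.5 2.8 L62 W18 ang-49.5 z95 19.1 med [640.7, 9.9]
purple [348, 232] 443.9 11.9 L46 W11 ang58.2 z95 14.9 med [443.5, 12.8]
purple [333, 292] 481.2 206.6 L63 W36 ang-22.2 z95 30.7 med [484.0, 216.8]
green [277, 145] 629.5 -388.4 L42 W27 ang5.6 z95 34.6 med [628.9, -380.4]
green [352, 149] 406.8 -411.4 L75 W18 ang-73.2 z95 20.1 med [406.9, -396.6]
green [254, 190] 670.0 -152.3 L67 W17 ang-73.8 z95 18.7 med [668.2, -142.2]
green [233, 257] 678.6 114.3 L48 W10 ang67.0 z95 13.8 med [678.8, 116.5]
blue [298, 227] 549.2 19.5 L67 W27 ang-47.0 z95 31.7 med [551.6, 23.5]
blue [158, 309] 778.0 269.4 L66 W44 ang89.8 z95 38.2 med [778.5, 286.3]
(320, 180) [ 502.5 -223.6    6. ]
(345, 275) [456.3 140.4  -0. ]
(150, 240) [868.2  63.7   3.4]
```

View pics/wrist0.png

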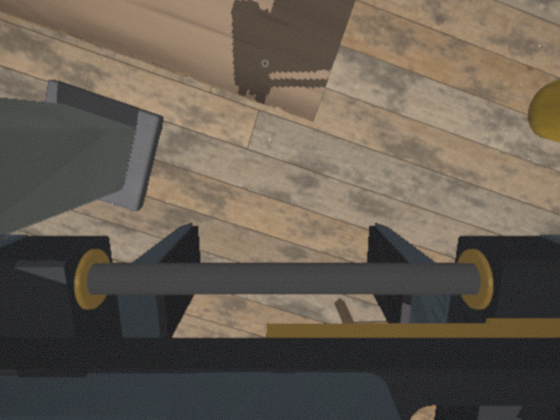

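cell_c is the purple one at (637..643, 0), 18 mm high, and cell_b is the green one at about (667,-155). The 14 mm ones, purple at (444,10) and green at (678,112), are AAs. Next I'll measure the carrier and charger, and check the choice in a crop.

```bash
cat > car.py <<'E'
from h import *
import pickle
for n in ['scene','side']:
    c=pickle.load(open(n+'.pkl','rb')); P=pts(c)
    sat=cv2.cvtColor(c['image'],cv2.COLOR_RGB2HSV)[...,1]
    for nm,b,zr in [('carrier',(400,620,-350,-100),(8,23)),('charger',(380,620,130,290),(6,34)),('head',(380,620,130,290),(26,34))]:
        m=(c['depth']>0)&(P[...,0]>b[0])&(P[...,0]<b[1])&(P[...,1]>b[2])&(P[...,1]<b[3])&(P[...,2]>zr[0])&(P[...,2]<zr[1])&(sat<110)
        m=cv2.morphologyEx(m.astype(np.uint8),cv2.MORPH_CLOSE,np.ones((5,5)))
        k,l,st,ce=cv2.connectedComponentsWithStats(m)
        i=1+np.argmax(st[1:,4]); q=P[(l==i)&(P[...,2]>zr[0])&(P[...,2]<zr[1])]
        lo,hi=np.percentile(q,[.5,99.5],0)
        r=cv2.minAreaRect(q[:,:2].astype(np.float32)); print(n,nm,len(q),r,'z',q[:,2].max())
s=pickle.load(open('side.pkl','rb')); save(s,'crop.png',(215,125,375,325),2.9)
E
python3 car.py
```

```text
scene carrier 1858 ((507.8172912597656, -226.9021453857422), (93.7948989868164, 204.10621643066406), 17.893190383911133) z 22.2547665736098
scene charger 1064 ((495.7355651855469, 203.50741577148438), (61.9087028503418, 150.42120361328125), 70.34222412109375) z 33.40182731633638
scene head 411 ((507.70513916015625, 199.2402801513672), (58.56172561645508, 124.53274536132812), 68.76813507080078) z 33.40182731633638
side carrier 633 ((510.5149841308594, -223.4718017578125), (93.2508544921875, 208.0828094482422), 17.97423553466797) z 22.79382389585919
side charger 1961 ((498.73175048828125, 208.4324951171875), (60.55571365356445, 149.671142578125), 68.8639144897461) z 33.88572334987748
side head 674 ((540.4285278320312, 191.86846923828125), (59.32219696044922, 59.32297134399414), 68.12663269042969) z 33.88572334987748
```

View pics/crop.png

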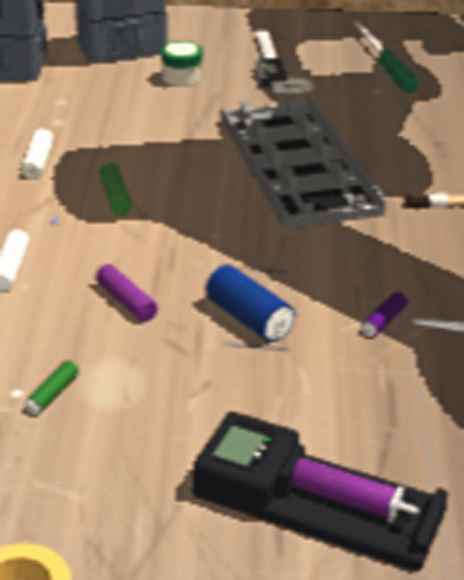

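The crop matches: cell_c (purple, 125,293) and cell_b (green, 115,190) are longer and thicker than the AAs at (385,315) and (52,388). The white ones are decoys. I'll move the wrist camera over the carrier.

Request:
{"fn": "jog_arm", "kwargs": {"plan": [[4, -3, -0.8, 0, 0, 0], [8, -6, -1.6, 0, 0, 0], [12, -9, -2.4, 0, 0, 0], [16, -12, -3.2, 0, 0, 0], [19, -14.5, -4, 0, 0, 0]], "claw": -1}}

```text
clock: 0.65
tcp_pos: [334.1, -392.0, 254.0]
orientation: [0.987, 0.162, 0.0, -0.0]
wrist_force: [-0.4, -0.9, 0.1]
opening: 1.003
finger_force: 0.0
```

Request:
{"fn": "jog_arm", "kwargs": {"plan": [[4, -3, -0.8, 0, 0, 0], [8, -6, -1.6, 0, 0, 0], [12, -9, -2.4, 0, 0, 0], [14, -10.5, -2.5, 0, 0, 0], [14, -10.5, -2.5, 0, 0, 0]]}}

```text
clock: 1.15
tcp_pos: [433.9, -247.4, 279.2]
orientation: [0.987, 0.163, 0.0, -0.0]
wrist_force: [-0.5, 0.4, 0.4]
opening: 1.001
finger_force: 0.0
```

```bash
cat > w.py <<'E'
import sys
from m import *
s=status.sense(); M=R.from_quat(s['orientation']).as_matrix()
print('t',round(s['clock'],2),s['tcp_pos'].round(1),'yaw',np.degrees(np.arctan2(M[1,0],M[0,0])).round(2),'tz',M[:,2].round(3),'open',round(s['opening'],3),'F',s['wrist_force'].round(1))
if len(sys.argv)>1:
    c=grab('wrist'); pickle.dump(c,open('wrist.pkl','wb')); save(c,sys.argv[1])
    for o in cells(c,mn=150): print(*o)
E
python3 w.py w1.png
```

```text
t 1.15 [ 433.9 -247.4  279.2] yaw 18.81 tz [ 0.001  0.    -1.   ] open 1.001 F [-0.5  0.4  0.4]
purple [95, 105] 445.4 8.6 L48 W13 ang58.8 z95 15.0 med [446.2, 8.2]
green [455, 67] 628.2 -398.7 L42 W41 ang-29.4 z95 35.8 med [623.9, -390.7]
green [409, 236] 412.6 -434.3 L32 W14 ang-75.9 z95 20.1 med [415.2, -437.5]
blue [102, 20] 546.0 12.8 L67 W30 ang-47.4 z95 32.9 med [543.4, 11.0]
```

View pics/w1.png

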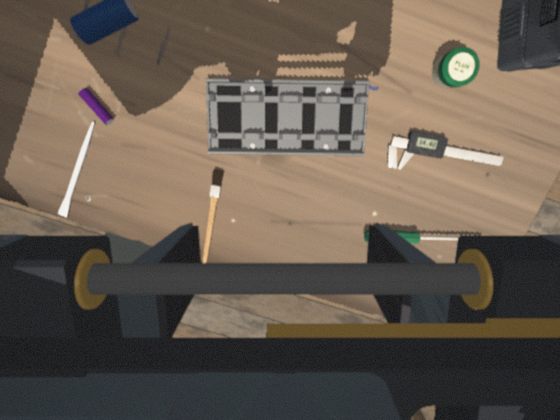

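The carrier spans (208,78) to (368,154), with black liners at columns of about 228, 270, 311 and 350. The left one looks widest. I'll measure the liners and the outline precisely.

Run:
```python
from m import *
c=pickle.load(open('wrist.pkl','rb')); P=pts(c)
z=P[...,2]; b=(P[...,0]>430)&(P[...,0]<600)&(P[...,1]>-350)&(P[...,1]<-105)&(c['depth']>0)
hsv=cv2.cvtColor(c['image'],cv2.COLOR_RGB2HSV)
m=(b&(z>9)&(z<24)&(hsv[...,1]<100)).astype(np.uint8)
k,l,st,ce=cv2.connectedComponentsWithStats(cv2.morphologyEx(m,cv2.MORPH_CLOSE,np.ones((3,3))))
i=1+np.argmax(st[1:,4]);q=P[(l==i)&(m>0)]
r=cv2.minAreaRect(q[:,:2].astype(np.float32));print('tray',r,q[:,2].max())
print('bench z',np.median(z[b&(abs(z)<5)]))
# black liners inside tray
x0,y0,w,h=st[i,:4]; g=c['image'].max(-1)
d=np.zeros_like(g); d[y0:y0+h,x0:x0+w]=(g[y0:y0+h,x0:x0+w]<38)
k,l,st,ce=cv2.connectedComponentsWithStats(d)
for i in range(1,k):
    if st[i,4]>60: print('liner',st[i].tolist(),np.median(P[l==i],0).round(1),cv2.minAreaRect(P[l==i][:,:2].astype(np.float32))[1])
a=np.radians(r[2]);ex=np.array([np.cos(a),np.sin(a)]);ey=np.array([-ex[1],ex[0]]);o=np.array(r[0])
for i in range(1,k):
    if st[i,4]>60: v=np.median(P[l==i],0)[:2]-o; print((v@ex).round(1),(v@ey).round(1))
```

```text
tray ((508.7375793457031, -226.05059814453125), (92.20567321777344, 204.24200439453125), 17.940967559814453) 22.731703497264846
bench z 0.9636144699790634
```

Run:
```python
from m import *
c=pickle.load(open('wrist.pkl','rb')); P=pts(c); g=c['image'].max(-1)
a=np.radians(17.94);ex=np.array([np.cos(a),np.sin(a)]);ey=np.array([-ex[1],ex[0]]);o=np.array([508.7,-226])
v=P[...,:2]-o; X=v@ex;Y=v@ey
for lo,hi,f in ((-15,15,'mid'),(20,26,'rib+'),(-26,-20,'rib-')):
    print(f)
    for y in range(-100,101,4):
        m=(X>lo)&(X<hi)&(abs(Y-y)<2)&(c['depth']>0)
        print((y,int(np.median(g[m])),round(float(np.median(P[m][:,2])),0)),end=' ')
    print()
```

```text
mid
(-100, 137, 11.0) (-96, 152, 7.0) (-92, 154, 7.0) (-88, 154, 7.0) (-84, 103, 8.0) (-80, 50, 8.0) (-76, 52, 8.0) (-72, 51, 8.0) (-68, 82, 7.0) (-64, 155, 7.0) (-60, 155, 7.0) (-56, 156, 7.0) (-52, 156, 7.0) (-48, 156, 7.0) (-44, 157, 7.0) (-40, 157, 7.0) (-36, 103, 8.0) (-32, 51, 7.0) (-28, 52, 7.0) (-24, 52, 8.0) (-20, 90, 7.0) (-16, 158, 7.0) (-12, 158, 7.0) (-8, 158, 7.0) (-4, 158, 7.0) (0, 159, 7.0) (4, 159, 7.0) (8, 159, 7.0) (12, 95, 7.0) (16, 51, 8.0) (20, 51, 8.0) (24, 51, 7.0) (28, 81, 8.0) (32, 159, 7.0) (36, 159, 7.0) (40, 159, 7.0) (44, 159, 7.0) (48, 159, 7.0) (52, 160, 7.0) (56, 158, 7.0) (60, 70, 8.0) (64, 52, 7.0) (68, 51, 8.0) (72, 51, 7.0) (76, 51, 8.0) (80, 51, 7.0) (84, 52, 8.0) (88, 61, 7.0) (92, 159, 7.0) (96, 158, 7.0) (100, 130, 11.0) 
rib+
(-100, 162, 21.0) (-96, 150, 21.0) (-92, 146, 21.0) (-88, 121, 18.0) (-84, 137, 8.0) (-80, 151, 7.0) (-76, 153, 8.0) (-72, 154, 8.0) (-68, 146, 8.0) (-64, 121, 18.0) (-60, 149, 21.0) (-56, 155, 21.0) (-52, 155, 21.0) (-48, 155, 21.0) (-44, 148, 21.0) (-40, 122, 17.0) (-36, 151, 7.0) (-32, 154, 8.0) (-28, 158, 8.0) (-24, 
[... 613 characters left out ...]
0) (-72, 155, 8.0) (-68, 148, 8.0) (-64, 124, 18.0) (-60, 157, 21.0) (-56, 160, 21.0) (-52, 161, 21.0) (-48, 161, 21.0) (-44, 159, 20.0) (-40, 123, 17.0) (-36, 150, 8.0) (-32, 158, 8.0) (-28, 159, 8.0) (-24, 160, 8.0) (-20, 157, 8.0) (-16, 121, 17.0) (-12, 153, 21.0) (-8, 165, 21.0) (-4, 165, 21.0) (0, 165, 21.0) (4, 161, 21.0) (8, 129, 18.0) (12, 161, 8.0) (16, 163, 8.0) (20, 164, 8.0) (24, 161, 8.0) (28, 159, 8.0) (32, 116, 18.0) (36, 155, 21.0) (40, 166, 21.0) (44, 167, 21.0) (48, 165, 21.0) (52, 144, 20.0) (56, 136, 17.0) (60, 160, 8.0) (64, 163, 8.0) (68, 162, 8.0) (72, 162, 8.0) (76, 163, 8.0) (80, 161, 8.0) (84, 161, 8.0) (88, 161, 8.0) (92, 115, 17.0) (96, 140, 21.0) (100, 161, 21.0)
```

Carrier confirmed: centre (508.7,-226), yaw 17.9°, wide bay toward world +y, and all bay edges match the given sizes. Next I'll write a helper for world-to-tool shifts and hover over cell_b.

```bash
cat > go.py <<'E'
# args: waypoints "x,y,z,yaw" (yaw mod 180 nearest to keep |turn| small unless suffixed '!')
import sys
from h import *
s=status.sense(); M=R.from_quat(s['orientation']).as_matrix(); p=s['tcp_pos']; q=np.degrees(np.arctan2(M[1,0],M[0,0]))
print('from',p.round(1),q.round(2),'j6',np.degrees(s['joints'][5]).round(0),'t',round(s['clock'],2))
first=True
for a in sys.argv[1:]:
    x,y,z,w=[float(v) for v in a.rstrip('!').split(',')]; t=np.array([x,y,z])
    dw=w-q if a[-1]=='!' else (w-q+90)%180-90
    n=max(int(np.ceil(max(np.linalg.norm(t-p)/45,abs(dw)/8.3))),1); k=int(np.ceil(n/5))
    print('->',a,'rows',n,'turn',round(dw,1))
    for i in range(k):
        M=R.from_euler('ZX',[q,180],degrees=True).as_matrix()
        d=M.T@((t-p)/k)/10
        if first and np.linalg.norm(status.sense()['tcp_pos']-p)<1: pass
        print('   shift cm',d.round(2).tolist(),'wz',round(-dw/k,1),'over',int(np.ceil(n/k)))
        p=p if False else p; q+=dw/k; p=p+(t-p)/k if i==0 else p+step
        if i==0: step=(t-p)/(k-1) if k>1 else 0
        # remaining calls use equal steps
        if i<k-1:
            pass
    p=t
E
cat > go.py <<'E'
# args: waypoints "x,y,z,yaw" (yaw mod 180, nearest turn, unless suffixed '!')
import sys
from h import *
s=status.sense(); M=R.from_quat(s['orientation']).as_matrix(); p=s['tcp_pos']; q=np.degrees(np.arctan2(M[1,0],M[0,0]))
print('from',p.round(1),q.round(2),'j6',np.degrees(s['joints'][5]).round(0),'t',round(s['clock'],2))
for a in sys.argv[1:]:
    x,y,z,w=[float(v) for v in a.rstrip('!').split(',')]; t=np.array([x,y,z])
    dw=w-q if a[-1]=='!' else (w-q+90)%180-90
    n=max(int(np.ceil(max(np.linalg.norm(t-p)/45,abs(dw)/8.5))),1); k=int(np.ceil(n/5)); st=(t-p)/k
    print('->',a,'turn',round(dw,1))
    for i in range(k):
        d=R.from_euler('ZX',[q,180],degrees=True).as_matrix().T@st/10
        print('   shift cm',d.round(2).tolist(),'wz',round(-dw/k,1),'rows',int(np.ceil(n/k))); q+=dw/k
    p=t
E
python3 go.py 667,-155,120,106.4
```

```text
from [ 433.  -248.9  278.9] 18.77 j6 34.0 t 1.2
-> 667,-155,120,106.4 turn 87.6
   shift cm [8.39, -0.45, 5.3] wz -29.2 rows 4
   shift cm [7.54, 3.7, 5.3] wz -29.2 rows 4
   shift cm [4.78, 6.91, 5.3] wz -29.2 rows 4
```

Request:
{"fn": "jog_arm", "kwargs": {"plan": [[2.1, -0.1, 1.3, 0, 0, -7.3], [4.2, -0.2, 2.6, 0, 0, -14.6], [6.3, -0.3, 4, 0, 0, -21.9], [8.4, -0.4, 5.3, 0, 0, -29.2]], "claw": 0.05}}

```text
clock: 1.6
tcp_pos: [510.8, -220.3, 225.0]
orientation: [0.913, 0.407, -0.0, -0.0]
wrist_force: [0.5, 0.1, 0.3]
opening: 0.683
finger_force: 0.0
```

Request:
{"fn": "jog_arm", "kwargs": {"plan": [[1.9, 0.9, 1.3, 0, 0, -7.3], [3.8, 1.8, 2.6, 0, 0, -14.6], [5.7, 2.8, 4, 0, 0, -21.9], [7.5, 3.7, 5.3, 0, 0, -29.2]]}}

```text
clock: 2.0
tcp_pos: [588.7, -189.7, 171.9]
orientation: [0.781, 0.624, -0.0, -0.0]
wrist_force: [-0.8, -0.5, -0.2]
opening: 0.476
finger_force: 0.0
```

Request:
{"fn": "jog_arm", "kwargs": {"plan": [[1.2, 1.7, 1.3, 0, 0, -7.3], [2.4, 3.5, 2.6, 0, 0, -14.6], [3.6, 5.2, 4, 0, 0, -21.9], [4.8, 6.9, 5.3, 0, 0, -29.2], [4.8, 6.9, 5.3, 0, 0, -29.2]]}}

```text
clock: 2.5
tcp_pos: [666.9, -157.7, 117.4]
orientation: [0.599, 0.801, -0.0, -0.001]
wrist_force: [-0.0, -0.3, -0.5]
opening: 0.475
finger_force: 0.0
```

```bash
python3 w.py w2.png
```

```text
t 2.5 [ 666.9 -157.7  117.4] yaw 106.44 tz [-0.002  0.001 -1.   ] open 0.475 F [-0.  -0.3 -0.5]
purple [318, 21] 649.7 -10.9 L36 W17 ang-50.2 z95 19.8 med [650.3, -12.7]
green [288, 205] 669.0 -155.2 L62 W16 ang-73.1 z95 19.8 med [668.6, -153.3]
```

View pics/w2.png

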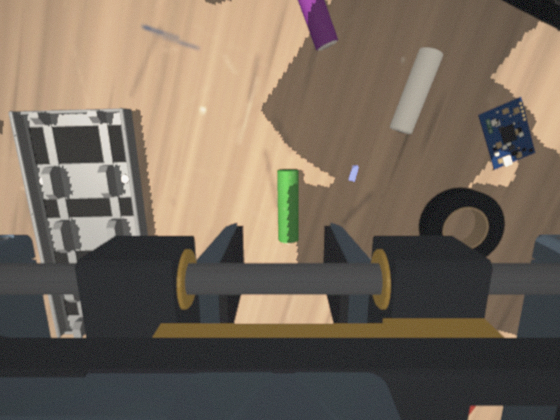

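Wrist view: green cell_b at (288,205), upright between the fingers, 62 mm long and about 19 mm high. A white decoy sits at (418,90). I'll grasp cell_b.

```bash
python3 go.py 669,-155.2,50,106.9 669,-155.2,3.5,106.9
```

```text
from [ 666.1 -158.2  118.4] 106.16 j6 -35.0 t 2.55
-> 669,-155.2,50,106.9 turn 0.7
   shift cm [0.21, 0.36, 6.84] wz -0.7 rows 2
-> 669,-155.2,3.5,106.9 turn 0.0
   shift cm [0.0, -0.0, 4.65] wz -0.0 rows 2
```

```bash
cat > cmd.txt <<'E'
19 -14.5 -4 0
14 -10.5 -2.5 0
8.4 -.4 5.3 -29.2
7.5 3.7 5.3 -29.2
4.8 6.9 5.3 -29.2
E
cat >> h.py <<'E'
def commanded():
    p=np.array([199.451,-592.322,213.915]);q=18.61
    for l in open('cmd.txt'):
        if not l.strip(): continue
        x,y,z,w=map(float,l.split()); p=p+R.from_euler('ZX',[q,180],degrees=True).apply([10*x,10*y,10*z]); q-=w
    return p,q
E
sed -i "s/^print('from'.*/print('meas',p.round(1),q.round(2),'j6',np.degrees(s['joints'][5]).round(0),'t',round(s['clock'],2),'open',round(s['opening'],3)); p,q=commanded(); print('cmd',p.round(1),q.round(2))/" go.py
python3 go.py 669,-155.2,50,106.9 669,-155.2,3.5,106.9
```

```text
meas [ 666.1 -158.2  118.4] 106.16 j6 -35.0 t 2.55 open 0.472Traceback (most recent call last):
  File "go.py", line 5, in <module>
    print('meas',p.round(1),q.round(2),'j6',np.degrees(s['joints'][5]).round(0),'t',round(s['clock'],2),'open',round(s['opening'],3)); p,q=commanded(); print('cmd',p.round(1),q.round(2))
                                                                                                                                                                               ^^^^^^^
AttributeError: 'float' object has no attribute 'round'
```

```bash
sed -i "s/q.round(2))\$/round(q,2))/" go.py; python3 go.py 669,-155.2,50,106.9 669,-155.2,3.5,106.9
```

```text
meas [ 666.1 -158.2  118.4] 106.16 j6 -35.0 t 2.55 open 0.472
cmd [ 666.6 -157.5  119.9] 106.21
-> 669,-155.2,50,106.9 turn 0.7
   shift cm [0.15, 0.3, 6.99] wz -0.7 rows 2
-> 669,-155.2,3.5,106.9 turn 0.0
   shift cm [0.0, -0.0, 4.65] wz -0.0 rows 2
```

Request:
{"fn": "jog_arm", "kwargs": {"plan": [[0.1, 0.2, 4, 0, 0, -0.7], [0.15, 0.3, 8, 0, 0, -0.7], [0.15, 0.3, 10, 0, 0, -0.7], [0.15, 0.3, 11.5, 0, 0, -0.7], [0.15, 0.3, 11.5, 0, 0, -0.7]]}}

```text
clock: 3.05
tcp_pos: [667.6, -155.9, 3.7]
orientation: [0.596, 0.803, -0.0, -0.001]
wrist_force: [-0.4, -0.1, 0.1]
opening: 0.473
finger_force: 0.0
```

Request:
{"fn": "jog_arm", "kwargs": {"plan": [[0, 0, 0, 0, 0, 0], [0, 0, 0, 0, 0, 0], [0, 0, 0, 0, 0, 0], [0, 0, 0, 0, 0, 0], [0, 0, 0, 0, 0, 0]], "claw": 1, "grip_force": 20}}

```text
clock: 3.55
tcp_pos: [669.6, -155.4, 5.9]
orientation: [0.595, 0.803, 0.0, 0.001]
wrist_force: [-1.4, -0.6, 7.5]
opening: 0.191
finger_force: 20.0
```

```bash
echo "0.15 0.3 11.5 -0.7" >> cmd.txt; python3 w.py; python3 go.py 669,-155,80,106.9; head -3 go.py|tail -1
```

```text
t 3.55 [ 669.6 -155.4    5.9] yaw 106.91 tz [ 0.001 -0.001 -1.   ] open 0.191 F [-1.4 -0.6  7.5]
meas [ 669.6 -155.4    5.9] 106.91 j6 -35.0 t 3.55 open 0.191
cmd [ 669.  -155.2    4.9] 106.91
-> 669,-155,80,106.9 turn -0.0
   shift cm [0.02, 0.01, -7.51] wz 0.0 rows 2
from h import *
```

```bash
python3 go.py 669,-155.2,80,106.9 532.1,-298.3,70,17.94 532.1,-298.3,30,17.94 532.1,-298.3,12.4,17.94
```

```text
meas [ 669.6 -155.4    5.9] 106.91 j6 -35.0 t 3.55 open 0.191
cmd [ 669.  -155.2    4.9] 106.91
-> 669,-155.2,80,106.9 turn -0.0
   shift cm [0.0, -0.0, -7.51] wz 0.0 rows 2
-> 532.1,-298.3,70,17.94 turn -89.0
   shift cm [-3.24, -5.75, 0.33] wz 29.7 rows 4
   shift cm [-5.66, -3.4, 0.33] wz 29.7 rows 4
   shift cm [-6.6, -0.15, 0.33] wz 29.7 rows 4
-> 532.1,-298.3,30,17.94 turn 0.0
   shift cm [0.0, -0.0, 4.0] wz -0.0 rows 1
-> 532.1,-298.3,12.4,17.94 turn 0.0
   shift cm [0.0, -0.0, 1.76] wz -0.0 rows 1
```

Request:
{"fn": "jog_arm", "kwargs": {"plan": [[0, 0, -1.5, 0, 0, 0], [0, 0, -4, 0, 0, 0], [0, 0, -6.5, 0, 0, 0], [0, 0, -7.5, 0, 0, 0]]}}

```text
clock: 3.95
tcp_pos: [670.3, -155.5, 83.3]
orientation: [0.595, 0.803, 0.001, 0.002]
wrist_force: [-0.2, -1.0, -0.8]
opening: 0.189
finger_force: 20.0
```

Request:
{"fn": "jog_arm", "kwargs": {"plan": [[-0.6, -1.2, 0.1, 0, 0, 6], [-1.3, -2.3, 0.1, 0, 0, 12], [-1.9, -3.5, 0.2, 0, 0, 18], [-2.6, -4.6, 0.3, 0, 0, 24], [-3.2, -5.8, 0.3, 0, 0, 29.7]]}}

```text
clock: 4.45
tcp_pos: [622.3, -203.0, 76.8]
orientation: [0.783, 0.622, -0.0, -0.0]
wrist_force: [-0.9, -0.4, -0.6]
opening: 0.193
finger_force: 20.0
```

Request:
{"fn": "jog_arm", "kwargs": {"plan": [[-1.1, -0.7, 0.1, 0, 0, 6], [-2.3, -1.4, 0.1, 0, 0, 12], [-3.4, -2, 0.2, 0, 0, 18], [-4.5, -2.7, 0.3, 0, 0, 24], [-5.7, -3.4, 0.3, 0, 0, 29.7]]}}

```text
clock: 4.95
tcp_pos: [576.5, -250.9, 73.9]
orientation: [0.916, 0.401, -0.0, -0.0]
wrist_force: [1.0, -0.6, -0.2]
opening: 0.197
finger_force: 20.0
```

Request:
{"fn": "jog_arm", "kwargs": {"plan": [[-1.3, 0, 0.1, 0, 0, 6], [-2.6, -0.1, 0.1, 0, 0, 12], [-3.9, -0.1, 0.2, 0, 0, 18], [-5.3, -0.1, 0.3, 0, 0, 24], [-6.6, -0.2, 0.3, 0, 0, 29.6]]}}

```text
clock: 5.45
tcp_pos: [530.4, -298.4, 70.9]
orientation: [0.988, 0.154, -0.0, -0.0]
wrist_force: [0.4, -0.2, -0.7]
opening: 0.194
finger_force: 20.0
```

```bash
cat >>cmd.txt <<'E'
0 0 -7.5 0
-3.2 -5.8 .3 29.7
-5.7 -3.4 .3 29.7
-6.6 -.2 .3 29.6
E
python3 w.py w3.png; python3 go.py 532.1,-298.3,12.4,17.94
```

```text
t 5.45 [ 530.4 -298.4   70.9] yaw 17.66 tz [-0.  0. -1.] open 0.194 F [ 0.4 -0.2 -0.7]
green [481, 130] 629.4 -399.2 L43 W42 ang-72.5 z95 35.5 med [628.0, -389.9]
meas [ 529.2 -299.5   70.8] 17.26 j6 38.0 t 5.5 open 0.192
cmd [ 531.  -298.1   70.9] 17.91
-> 532.1,-298.3,12.4,17.94 turn 0.0
   shift cm [0.1, 0.05, 5.85] wz -0.0 rows 2
```

View pics/w3.png

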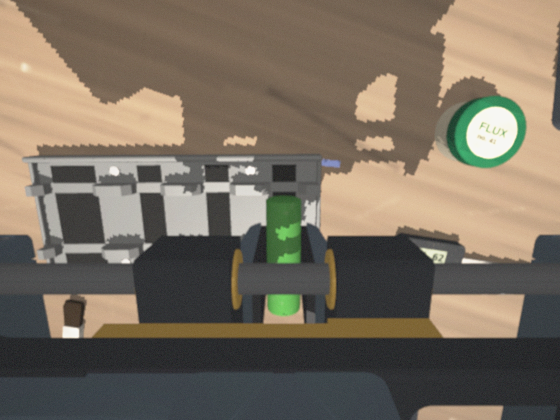

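The held green cell, column 284, lines up with its bay (liner at (283,172)). I'll lower it slowly.

Request:
{"fn": "jog_arm", "kwargs": {"plan": [[0.1, 0, 2, 0, 0, 0], [0.1, 0.05, 4, 0, 0, 0], [0.1, 0.05, 4.8, 0, 0, 0], [0.1, 0.05, 5.3, 0, 0, 0], [0.1, 0.05, 5.6, 0, 0, 0]]}}

```text
clock: 6.0
tcp_pos: [532.3, -298.2, 15.0]
orientation: [0.988, 0.156, 0.0, 0.0]
wrist_force: [0.8, 0.7, -0.6]
opening: 0.194
finger_force: 20.0
```

Request:
{"fn": "jog_arm", "kwargs": {"plan": [[0, 0, 0.1, 0, 0, 0], [0, 0, 0.2, 0, 0, 0], [0, 0, 0.25, 0, 0, 0], [0, 0, 0.25, 0, 0, 0]]}}

```text
clock: 6.4
tcp_pos: [532.4, -298.4, 12.9]
orientation: [0.988, 0.156, 0.0, 0.0]
wrist_force: [0.6, 1.1, 3.9]
opening: 0.192
finger_force: 20.0
```

Request:
{"fn": "jog_arm", "kwargs": {"plan": [[0, 0, 0, 0, 0, 0], [0, 0, 0, 0, 0, 0], [0, 0, -2, 0, 0, 0], [0, 0, -6, 0, 0, 0], [0, 0, -9, 0, 0, 0]], "claw": 0.42}}

```text
clock: 6.9
tcp_pos: [532.1, -298.3, 104.0]
orientation: [0.988, 0.156, 0.0, 0.0]
wrist_force: [-0.0, 0.3, 0.1]
opening: 0.292
finger_force: 0.0
```

```bash
cat >>cmd.txt <<'E'
.1 .05 5.6 0
0 0 .25 0
0 0 -9 0
E
python3 w.py; python3 go.py 642,-1,120,-50.3!
python3 - <<'E'
from h import *
c=grab('wrist'); P=pts(c); m=cv2.inRange(cv2.cvtColor(c['image'],cv2.COLOR_RGB2HSV),(45,90,25),(80,255,255))>0
a=np.radians(17.94);v=P[...,:2]-[508.7,-226];X=v@[np.cos(a),np.sin(a)];Y=v@[-np.sin(a),np.cos(a)]
m&=(abs(Y+76)<20)&(abs(X)<50)
print(m.sum(),np.percentile(X[m],[1,99]).round(1),np.percentile(Y[m],[1,50,99]).round(1),np.percentile(P[m][:,2],[50,95]).round(1))
E
```

```text
t 6.9 [ 532.1 -298.3  104. ] yaw 17.91 tz [ 0. -0. -1.] open 0.292 F [-0.   0.3  0.1]
meas [ 532.1 -298.3  104. ] 17.91 j6 37.0 t 6.9 open 0.292
cmd [ 532.1 -298.3  102.4] 17.91
-> 642,-1,120,-50.3! turn -68.2
   shift cm [9.8, -12.45, -0.88] wz 34.1 rows 5
   shift cm [1.13, -15.81, -0.88] wz 34.1 rows 5
1663 [-30.4  30.6] [-84.5 -76.4 -68.4] [25.  26.7]
```

Cell_b is seated: top at about 25 mm, x ±30, y -76.4. Next is cell_c.

Request:
{"fn": "jog_arm", "kwargs": {"plan": [[2, -2.5, -0.2, 0, 0, 6.8], [3.9, -5, -0.4, 0, 0, 13.6], [5.9, -7.5, -0.5, 0, 0, 20.5], [7.8, -10, -0.7, 0, 0, 27.3], [9.8, -12.5, -0.9, 0, 0, 34.1]], "claw": 0.05}}

```text
clock: 7.45
tcp_pos: [587.1, -148.0, 111.3]
orientation: [0.99, -0.143, -0.0, -0.0]
wrist_force: [0.7, -0.0, 0.2]
opening: 0.475
finger_force: 0.0
```

Request:
{"fn": "jog_arm", "kwargs": {"plan": [[0.2, -3.2, -0.2, 0, 0, 6.8], [0.4, -6.4, -0.4, 0, 0, 13.6], [0.7, -9.5, -0.5, 0, 0, 20.5], [0.9, -12.7, -0.7, 0, 0, 27.3], [1.1, -15.8, -0.9, 0, 0, 34.1]]}}

```text
clock: 7.95
tcp_pos: [641.8, 0.8, 120.2]
orientation: [0.904, -0.427, -0.0, 0.0]
wrist_force: [0.5, 0.2, -0.5]
opening: 0.477
finger_force: 0.0
```

Request:
{"fn": "jog_arm", "kwargs": {"plan": [[0, 0, 0, 0, 0, 0], [0, 0, 0, 0, 0, 0]]}}

```text
clock: 8.15
tcp_pos: [641.4, -0.1, 120.1]
orientation: [0.906, -0.424, -0.0, 0.0]
wrist_force: [-0.3, -0.1, 0.1]
opening: 0.479
finger_force: 0.0
```

```bash
cat >>cmd.txt <<'E'
9.8 -12.5 -.9 34.1
1.1 -15.8 -.9 34.1
E
python3 w.py w4.png; python3 go.py
```

```text
t 8.15 [ 6.414e+02 -1.000e-01  1.201e+02] yaw -50.12 tz [-0. -0. -1.] open 0.479 F [-0.3 -0.1  0.1]
purple [282, 205] 642.0 -0.9 L61 W16 ang-50.5 z95 19.8 med [643.0, -1.8]
meas [641.2  -0.9 120.1] -50.17 j6 135.0 t 8.2 open 0.473
cmd [ 6.415e+02 -5.000e-01  1.204e+02] -50.29
```

cell_c is at (642,-0.9), angle -50.5°, 61 mm long and about 19 mm high, and the tool is directly over it. I'll grasp it.

Request:
{"fn": "jog_arm", "kwargs": {"plan": [[0, 0, 4, 0, 0, 0], [0.05, 0, 8, 0, 0, 0], [0.05, 0, 10, 0, 0, 0], [0.05, 0, 11.55, 0, 0, 0], [0.05, 0, 11.55, 0, 0, 0]]}}

```text
clock: 8.7
tcp_pos: [640.6, -1.7, 3.2]
orientation: [0.905, -0.425, -0.001, 0.001]
wrist_force: [-0.0, 0.4, 0.4]
opening: 0.478
finger_force: 0.0
```

Request:
{"fn": "jog_arm", "kwargs": {"plan": [[0, 0, 0, 0, 0, 0], [0, 0, 0, 0, 0, 0], [0, 0, 0, 0, 0, 0], [0, 0, 0, 0, 0, 0], [0, 0, 0, 0, 0, 0]], "claw": 1, "grip_force": 20}}

```text
clock: 9.2
tcp_pos: [642.5, -1.0, 5.9]
orientation: [0.905, -0.425, 0.001, -0.0]
wrist_force: [-0.2, -0.5, 6.7]
opening: 0.193
finger_force: 20.0
```

Request:
{"fn": "jog_arm", "kwargs": {"plan": [[0, 0, -1.5, 0, 0, 0], [0, 0, -4, 0, 0, 0], [0, 0, -6.5, 0, 0, 0], [0, 0, -7.5, 0, 0, 0]]}}

```text
clock: 9.6
tcp_pos: [643.1, -0.9, 83.2]
orientation: [0.905, -0.425, 0.002, -0.001]
wrist_force: [0.3, 0.1, -1.2]
opening: 0.193
finger_force: 20.0
```

```bash
cat >>cmd.txt <<'E'
.05 0 11.55 0
0 0 -7.5 0
E
python3 go.py 517.3,-252.6,70,17.94! 517.3,-252.6,12.4,17.94
```

```text
meas [643.1  -0.9  83.2] -50.28 j6 135.0 t 9.6 open 0.193
cmd [641.9  -0.9  79.9] -50.29
-> 517.3,-252.6,70,17.94! turn 68.2
   shift cm [5.7, 12.83, 0.5] wz -34.1 rows 5
   shift cm [-2.48, 13.82, 0.5] wz -34.1 rows 5
-> 517.3,-252.6,12.4,17.94 turn 0.0
   shift cm [0.0, -0.0, 5.76] wz -0.0 rows 2
```

Request:
{"fn": "jog_arm", "kwargs": {"plan": [[1.1, 2.6, 0.1, 0, 0, -6.8], [2.3, 5.1, 0.2, 0, 0, -13.6], [3.4, 7.7, 0.3, 0, 0, -20.5], [4.6, 10.3, 0.4, 0, 0, -27.3], [5.7, 12.8, 0.5, 0, 0, -34.1]]}}

```text
clock: 10.1
tcp_pos: [579.1, -127.5, 75.1]
orientation: [0.99, -0.138, 0.0, 0.0]
wrist_force: [-0.5, -0.6, -0.8]
opening: 0.194
finger_force: 20.0
```

Request:
{"fn": "jog_arm", "kwargs": {"plan": [[-0.5, 2.8, 0.1, 0, 0, -6.8], [-1, 5.5, 0.2, 0, 0, -13.6], [-1.5, 8.3, 0.3, 0, 0, -20.5], [-2, 11.1, 0.4, 0, 0, -27.3], [-2.5, 13.8, 0.5, 0, 0, -34.1]]}}

```text
clock: 10.6
tcp_pos: [516.6, -253.0, 70.1]
orientation: [0.987, 0.158, -0.0, -0.0]
wrist_force: [0.5, -0.4, -0.6]
opening: 0.197
finger_force: 20.0
```

Request:
{"fn": "jog_arm", "kwargs": {"plan": [[0, 0, 0, 0, 0, 0], [0, 0, 0, 0, 0, 0]]}}

```text
clock: 10.8
tcp_pos: [517.1, -252.3, 70.1]
orientation: [0.988, 0.154, -0.0, -0.0]
wrist_force: [0.2, -0.4, -0.8]
opening: 0.196
finger_force: 20.0
```

```bash
cat >>cmd.txt <<'E'
5.7 12.8 .5 -34.1
-2.5 13.8 .5 -34.1
E
python3 go.py 517.3,-252.6,12.4,17.94
```

```text
meas [ 517.1 -252.3   70.1] 17.74 j6 40.0 t 10.8 open 0.196
cmd [ 517.3 -252.1   69.9] 17.91
-> 517.3,-252.6,12.4,17.94 turn 0.0
   shift cm [-0.02, 0.05, 5.75] wz -0.0 rows 2
```

Request:
{"fn": "jog_arm", "kwargs": {"plan": [[0, 0, 2, 0, 0, 0], [0, 0.05, 4, 0, 0, 0], [0, 0.05, 4.8, 0, 0, 0], [0, 0.05, 5.2, 0, 0, 0], [0, 0.05, 5.5, 0, 0, 0]]}}

```text
clock: 11.3
tcp_pos: [517.9, -252.3, 15.1]
orientation: [0.988, 0.156, 0.0, 0.0]
wrist_force: [-0.1, -0.6, 0.6]
opening: 0.195
finger_force: 20.0
```

Request:
{"fn": "jog_arm", "kwargs": {"plan": [[0, 0, 0.1, 0, 0, 0], [0, 0, 0.2, 0, 0, 0], [0, 0, 0.25, 0, 0, 0], [0, 0, 0.25, 0, 0, 0]]}}

```text
clock: 11.7
tcp_pos: [517.7, -252.7, 12.9]
orientation: [0.988, 0.156, 0.0, 0.0]
wrist_force: [0.6, 1.4, 4.0]
opening: 0.194
finger_force: 20.0
```

Request:
{"fn": "jog_arm", "kwargs": {"plan": [[0, 0, 0, 0, 0, 0], [0, 0, 0, 0, 0, 0], [0, 0, -2, 0, 0, 0], [0, 0, -6, 0, 0, 0], [0, 0, -9, 0, 0, 0]], "claw": 0.42}}

```text
clock: 12.2
tcp_pos: [517.4, -252.6, 103.9]
orientation: [0.988, 0.156, 0.0, 0.0]
wrist_force: [-0.5, -0.2, -0.0]
opening: 0.291
finger_force: 0.0
```

```bash
cat >>cmd.txt <<'E'
0 .05 5.5 0
0 0 .25 0
0 0 -9 0
E
cat > chk.py <<'E'
from h import *
import sys
c=grab(sys.argv[1] if len(sys.argv)>1 else 'wrist'); P=pts(c); hsv=cv2.cvtColor(c['image'],cv2.COLOR_RGB2HSV)
a=np.radians(17.94);v=P[...,:2]-[508.7,-226];X=v@[np.cos(a),np.sin(a)];Y=v@[-np.sin(a),np.cos(a)]
for b in (-76,-28,20,74):
    m=(abs(Y-b)<22)&(abs(X)<50)&(hsv[...,1]>90)&(hsv[...,0]>44)&(P[...,2]>10)&(P[...,2]<60)
    if m.sum()>100: print(b,m.sum(),np.percentile(X[m],[1,99]).round(1),np.percentile(Y[m],[1,50,99]).round(1),np.percentile(P[m][:,2],[50,95]).round(1))
E
python3 chk.py; python3 go.py 480,212,125,-20.4!
```

```text
-76 1447 [-22.9  30.6] [-83.7 -74.2 -67.3] [24.9 26.8]
-28 1601 [-30.7  29.7] [-35.7 -27.6 -19.5] [25.1 26.8]
meas [ 519.4 -253.7  108.3] 17.91 j6 40.0 t 12.25 open 0.289
cmd [ 517.5 -252.6  102.4] 17.91
-> 480,212,125,-20.4! turn -38.3
   shift cm [3.57, -15.12, -0.75] wz 12.8 rows 4
   shift cm [0.14, -15.53, -0.75] wz 12.8 rows 4
   shift cm [-3.29, -15.18, -0.75] wz 12.8 rows 4
```

Cell_c is seated in bay -28. On to the charger.

Request:
{"fn": "jog_arm", "kwargs": {"plan": [[0.9, -3.8, -0.2, 0, 0, 3.2], [1.8, -7.6, -0.4, 0, 0, 6.4], [2.7, -11.4, -0.6, 0, 0, 9.6], [3.6, -15.1, -0.8, 0, 0, 12.8]], "claw": 0.05}}

```text
clock: 12.65
tcp_pos: [504.8, -96.4, 110.4]
orientation: [0.999, 0.043, 0.0, -0.0]
wrist_force: [0.1, -0.3, 0.1]
opening: 0.476
finger_force: 0.0
```

Request:
{"fn": "jog_arm", "kwargs": {"plan": [[0, -3.8, -0.2, 0, 0, 3.2], [0.1, -7.6, -0.4, 0, 0, 6.4], [0.1, -11.4, -0.6, 0, 0, 9.6], [0.1, -15.5, -0.8, 0, 0, 12.8]]}}

```text
clock: 13.05
tcp_pos: [492.2, 58.0, 118.4]
orientation: [0.998, -0.068, 0.0, 0.0]
wrist_force: [-0.1, 0.8, 0.3]
opening: 0.475
finger_force: 0.0
```

Request:
{"fn": "jog_arm", "kwargs": {"plan": [[-0.8, -3.8, -0.2, 0, 0, 3.2], [-1.6, -7.6, -0.4, 0, 0, 6.4], [-2.4, -11.4, -0.6, 0, 0, 9.6], [-3.3, -15.2, -0.8, 0, 0, 12.7], [-3.3, -15.2, -0.8, 0, 0, 12.7]]}}

```text
clock: 13.55
tcp_pos: [479.7, 215.5, 126.6]
orientation: [0.984, -0.176, 0.0, -0.001]
wrist_force: [0.3, -0.2, -0.3]
opening: 0.476
finger_force: 0.0
```

Request:
{"fn": "jog_arm", "kwargs": {"plan": [[0, 0, 0, 0, 0, 0], [0, 0, 0, 0, 0, 0]]}}

```text
clock: 13.75
tcp_pos: [480.0, 211.0, 126.2]
orientation: [0.984, -0.177, -0.0, 0.0]
wrist_force: [-0.8, 0.5, -0.3]
opening: 0.478
finger_force: 0.0
```

```bash
cat >>cmd.txt <<'E'
3.6 -15.1 -.8 12.8
.1 -15.5 -.8 12.8
-3.3 -15.2 -.8 12.7
E
python3 w.py w5.png; python3 go.py
```

```text
t 13.75 [480.  211.  126.2] yaw -20.38 tz [-0. -0. -1.] open 0.478 F [-0.8  0.5 -0.3]
purple [517, 163] 444.5 9.5 L47 W13 ang57.6 z95 14.9 med [444.8, 10.3]
purple [280, 205] 483.2 212.1 L61 W18 ang-21.0 z95 31.8 med [483.9, 211.7]
blue [493, 39] 547.4 16.9 L67 W28 ang-46.7 z95 32.7 med [548.1, 19.8]
meas [480.1 210.8 126.3] -20.42 j6 128.0 t 13.8 open 0.478
cmd [480.1 211.7 126.4] -20.39
```

View pics/w5.png

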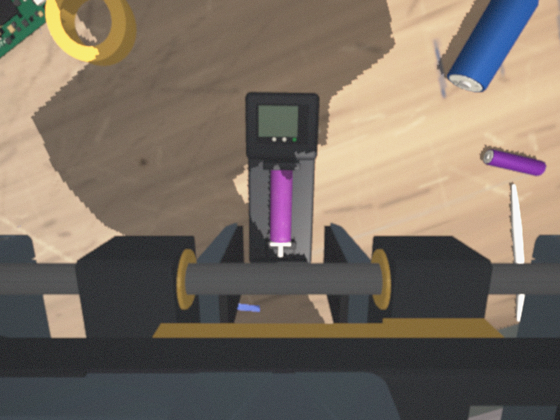

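Charger view: purple cell_a spans (280,168) to (280,245), with the display head at (282,120) and the deck free on both sides. The cell centre is (483,212), the angle about -20.7°, and the top about 31 mm. I'll grasp and lift it.

```bash
python3 go.py 482.8,212,16.6,-20.7
```

```text
meas [480.1 210.8 126.3] -20.42 j6 128.0 t 13.8 open 0.478
cmd [480.1 211.7 126.4] -20.39
-> 482.8,212,16.6,-20.7 turn -0.3
   shift cm [0.24, -0.12, 10.98] wz 0.3 rows 3
```

Request:
{"fn": "jog_arm", "kwargs": {"plan": [[0.2, -0.1, 4, 0, 0, 0.3], [0.25, -0.12, 7.5, 0, 0, 0.3], [0.25, -0.12, 9.5, 0, 0, 0.3], [0.25, -0.12, 11, 0, 0, 0.3], [0.25, -0.12, 11, 0, 0, 0.3]]}}

```text
clock: 14.3
tcp_pos: [482.0, 210.6, 14.8]
orientation: [0.984, -0.18, -0.001, 0.001]
wrist_force: [-0.7, -0.5, 0.1]
opening: 0.478
finger_force: 0.0
```

Request:
{"fn": "jog_arm", "kwargs": {"plan": [[0, 0, 0, 0, 0, 0], [0, 0, 0, 0, 0, 0], [0, 0, 0, 0, 0, 0], [0, 0, 0, 0, 0, 0], [0, 0, 0, 0, 0, 0]], "claw": 1, "grip_force": 35}}

```text
clock: 14.8
tcp_pos: [483.4, 212.0, 17.2]
orientation: [0.984, -0.18, 0.001, -0.0]
wrist_force: [-0.1, -1.7, 8.6]
opening: 0.189
finger_force: 35.0
```

Request:
{"fn": "jog_arm", "kwargs": {"plan": [[0, 0, -0.4, 0, 0, 0], [0, 0, -0.8, 0, 0, 0], [0, 0, -1.3, 0, 0, 0], [0, 0, -2, 0, 0, 0], [0, 0, -3, 0, 0, 0]]}}

```text
clock: 15.3
tcp_pos: [482.3, 211.9, 46.9]
orientation: [0.984, -0.18, -0.001, 0.0]
wrist_force: [-0.0, -0.4, -0.6]
opening: 0.192
finger_force: 35.0
```

Request:
{"fn": "jog_arm", "kwargs": {"plan": [[0, 0, -1, 0, 0, 0], [0, 0, -2.5, 0, 0, 0], [0, 0, -4, 0, 0, 0], [0, 0, -4.5, 0, 0, 0]]}}

```text
clock: 15.7
tcp_pos: [483.4, 212.2, 93.2]
orientation: [0.984, -0.18, 0.001, -0.0]
wrist_force: [-0.3, 0.3, -0.7]
opening: 0.191
finger_force: 35.0
```

```bash
cat >>cmd.txt <<'E'
.25 -.12 11 .3
0 0 -3 0
0 0 -4.5 0
E
python3 go.py 502.5,-207,80,17.94!
python3 - <<'E'
from h import *
import pickle
c=grab('wrist'); save(c,'w6.png',(180,130,390,400),2)
E
```

```text
meas [483.4 212.2  93.2] -20.69 j6 128.0 t 15.7 open 0.191
cmd [482.9 212.   91.4] -20.69
-> 502.5,-207,80,17.94! turn 38.6
   shift cm [8.32, 19.25, 0.57] wz -19.3 rows 5
   shift cm [1.48, 20.92, 0.57] wz -19.3 rows 5
```

View pics/w6.png

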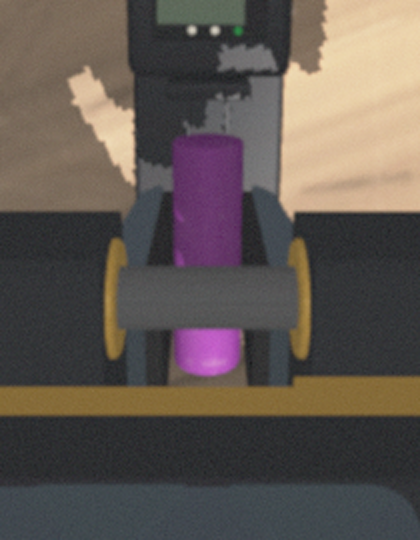

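Cell_a is held level, with its ends at crop rows 135 and 375. I'll carry it to bay +20.

Request:
{"fn": "jog_arm", "kwargs": {"plan": [[1.7, 3.8, 0.1, 0, 0, -3.9], [3.3, 7.7, 0.2, 0, 0, -7.7], [5, 11.5, 0.3, 0, 0, -11.6], [6.7, 15.4, 0.5, 0, 0, -15.4], [8.3, 19.3, 0.6, 0, 0, -19.3]]}}

```text
clock: 16.25
tcp_pos: [491.9, 0.5, 85.0]
orientation: [1.0, -0.011, -0.0, -0.0]
wrist_force: [1.0, 0.9, -0.4]
opening: 0.191
finger_force: 35.0
```

Request:
{"fn": "jog_arm", "kwargs": {"plan": [[0.3, 4.2, 0.1, 0, 0, -3.9], [0.6, 8.4, 0.2, 0, 0, -7.7], [0.9, 12.6, 0.3, 0, 0, -11.6], [1.2, 16.8, 0.5, 0, 0, -15.4], [1.5, 20.9, 0.6, 0, 0, -19.3]]}}

```text
clock: 16.75
tcp_pos: [501.7, -208.9, 78.9]
orientation: [0.988, 0.157, -0.0, -0.0]
wrist_force: [1.0, -0.2, -2.1]
opening: 0.187
finger_force: 35.0
```

Request:
{"fn": "jog_arm", "kwargs": {"plan": [[0, 0, 0, 0, 0, 0], [0, 0, 0, 0, 0, 0]]}}

```text
clock: 16.95
tcp_pos: [501.8, -207.7, 78.9]
orientation: [0.988, 0.155, -0.0, -0.0]
wrist_force: [0.5, 0.5, -1.4]
opening: 0.193
finger_force: 35.0
```

```bash
cat >>cmd.txt <<'E'
8.3 19.3 .6 -19.3
1.5 20.9 .6 -19.3
E
python3 go.py 502.5,-207,12.2,17.94
```

```text
meas [ 501.8 -207.7   78.9] 17.78 j6 43.0 t 16.95 open 0.193
cmd [ 502.3 -207.2   79.4] 17.91
-> 502.5,-207,12.2,17.94 turn 0.0
   shift cm [0.03, -0.01, 6.72] wz -0.0 rows 2
```

Request:
{"fn": "jog_arm", "kwargs": {"plan": [[0, 0, 3, 0, 0, 0], [0.03, 0, 5, 0, 0, 0], [0.03, 0, 5.8, 0, 0, 0], [0.03, 0, 6.2, 0, 0, 0], [0.03, 0, 6.5, 0, 0, 0]]}}

```text
clock: 17.45
tcp_pos: [502.8, -206.7, 14.7]
orientation: [0.988, 0.156, 0.0, 0.0]
wrist_force: [-0.1, 1.0, -0.7]
opening: 0.192
finger_force: 35.0
```

Request:
{"fn": "jog_arm", "kwargs": {"plan": [[0, 0, 0.1, 0, 0, 0], [0, 0, 0.2, 0, 0, 0], [0, 0, 0.25, 0, 0, 0], [0, 0, 0.25, 0, 0, 0]]}}

```text
clock: 17.85
tcp_pos: [502.7, -207.2, 12.2]
orientation: [0.988, 0.156, 0.0, 0.0]
wrist_force: [-0.4, 0.4, 1.0]
opening: 0.191
finger_force: 35.0
```

Request:
{"fn": "jog_arm", "kwargs": {"plan": [[0, 0, 0.04, 0, 0, 0], [0, 0, 0.06, 0, 0, 0], [0, 0, 0.06, 0, 0, 0]]}}

```text
clock: 18.15
tcp_pos: [502.8, -207.2, 12.0]
orientation: [0.988, 0.156, 0.0, 0.0]
wrist_force: [-1.9, 1.8, 11.8]
opening: 0.193
finger_force: 35.0
```

Request:
{"fn": "jog_arm", "kwargs": {"plan": [[0, 0, 0, 0, 0, 0], [0, 0, 0, 0, 0, 0], [0, 0, -2, 0, 0, 0], [0, 0, -6, 0, 0, 0], [0, 0, -9, 0, 0, 0]], "claw": 0.42}}

```text
clock: 18.65
tcp_pos: [502.5, -207.1, 102.8]
orientation: [0.988, 0.156, -0.0, -0.0]
wrist_force: [-0.0, -0.6, 0.3]
opening: 0.292
finger_force: 0.0
```

```bash
cat >>cmd.txt <<'E'
.03 0 6.5 0
0 0 .25 0
0 0 .06 0
0 0 -9 0
E
python3 chk.py; python3 go.py 547,15.5,135,-46.9!
```

```text
-76 1454 [-16.6  30.6] [-83.  -73.1 -67.1] [24.7 26.8]
-28 1385 [-22.7  29.9] [-35.3 -25.7 -18.7] [24.9 26.8]
20 1650 [-30.5  30.2] [11.5 19.5 28. ] [25.  26.8]
meas [ 504.4 -208.1  106.9] 17.91 j6 43.0 t 18.7 open 0.29
cmd [ 502.5 -207.1  101.3] 17.91
-> 547,15.5,135,-46.9! turn -64.8
   shift cm [5.54, -9.91, -1.68] wz 32.4 rows 4
   shift cm [-0.63, -11.33, -1.68] wz 32.4 rows 4
```

All three slim cells are seated. Next is the fat cell.

Request:
{"fn": "jog_arm", "kwargs": {"plan": [[1.1, -2, -0.3, 0, 0, 6.5], [2.2, -4, -0.7, 0, 0, 13], [3.3, -6, -1, 0, 0, 19.5], [4.4, -8, -1.3, 0, 0, 26], [5.5, -9.9, -1.7, 0, 0, 32.4]], "claw": -0.3}}

```text
clock: 19.2
tcp_pos: [524.3, -95.0, 118.2]
orientation: [0.992, -0.128, -0.0, -0.0]
wrist_force: [0.5, 0.5, -0.0]
opening: 0.644
finger_force: 0.0
```

Request:
{"fn": "jog_arm", "kwargs": {"plan": [[-0.1, -2.3, -0.3, 0, 0, 6.5], [-0.2, -4.6, -0.7, 0, 0, 13], [-0.4, -6.8, -1, 0, 0, 19.5], [-0.5, -9.1, -1.3, 0, 0, 26], [-0.6, -11.3, -1.7, 0, 0, 32.4]]}}

```text
clock: 19.7
tcp_pos: [546.8, 15.9, 135.1]
orientation: [0.917, -0.4, -0.0, 0.0]
wrist_force: [-0.1, 0.3, 0.4]
opening: 0.65
finger_force: 0.0
```

Request:
{"fn": "jog_arm", "kwargs": {"plan": [[0, 0, 0, 0, 0, 0], [0, 0, 0, 0, 0, 0]]}}

```text
clock: 19.9
tcp_pos: [546.8, 15.0, 135.1]
orientation: [0.918, -0.397, -0.0, 0.0]
wrist_force: [0.5, -0.3, -0.6]
opening: 0.648
finger_force: 0.0
```

```bash
cat >>cmd.txt <<'E'
5.5 -9.9 -1.7 32.4
-.6 -11.3 -1.7 32.4
E
python3 w.py w7.png; python3 go.py
```

```text
t 19.9 [546.8  15.  135.1] yaw -46.73 tz [-0. -0. -1.] open 0.648 F [ 0.5 -0.3 -0.6]
purple [514, 44] 502.4 -210.2 L64 W26 ang18.2 z95 26.8 med [503.6, -203.6]
green [99, 180] 680.4 112.4 L48 W13 ang65.9 z95 15.0 med [680.0, 112.2]
blue [283, 204] 547.3 14.1 L67 W30 ang-48.0 z95 32.7 med [548.1, 12.8]
meas [546.7  14.6 135.1] -46.76 j6 132.0 t 19.95 open 0.65
cmd [546.9  14.9 135.3] -46.89
```

View pics/w7.png

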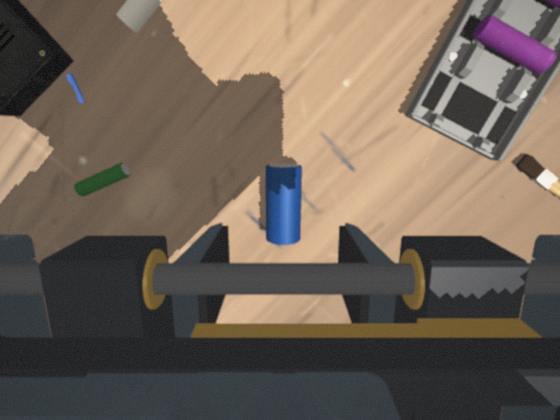

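The fat cell is at (283,204), centred between the fingers at (547.5,13.8), top about 32 mm. I'll grasp it.

Request:
{"fn": "jog_arm", "kwargs": {"plan": [[0.1, 0, 4, 0, 0, 0.4], [0.15, 0.03, 8, 0, 0, 0.4], [0.15, 0.03, 11, 0, 0, 0.4], [0.15, 0.03, 13, 0, 0, 0.4], [0.15, 0.03, 13, 0, 0, 0.4]]}}

```text
clock: 20.45
tcp_pos: [545.8, 12.8, 2.9]
orientation: [0.916, -0.401, -0.002, 0.001]
wrist_force: [-0.3, -0.0, 0.6]
opening: 0.646
finger_force: 0.0
```

Request:
{"fn": "jog_arm", "kwargs": {"plan": [[0, 0, 0, 0, 0, 0], [0, 0, 0, 0, 0, 0], [0, 0, 0, 0, 0, 0], [0, 0, 0, 0, 0, 0], [0, 0, 0, 0, 0, 0]], "claw": 1, "grip_force": 30}}

```text
clock: 20.95
tcp_pos: [548.3, 13.5, 6.2]
orientation: [0.916, -0.401, 0.001, -0.0]
wrist_force: [-0.7, -1.0, 9.6]
opening: 0.335
finger_force: 30.0
```

Request:
{"fn": "jog_arm", "kwargs": {"plan": [[0, 0, -1.5, 0, 0, 0], [0, 0, -4, 0, 0, 0], [0, 0, -6.5, 0, 0, 0], [0, 0, -7.5, 0, 0, 0]]}}

```text
clock: 21.35
tcp_pos: [548.7, 13.6, 82.5]
orientation: [0.916, -0.401, 0.001, -0.0]
wrist_force: [-0.7, -0.7, -1.6]
opening: 0.334
finger_force: 30.0
```

```bash
cat >>cmd.txt <<'E'
.15 .03 13 .4
0 0 -7.5 0
E
python3 go.py 485.9,-155.6,75,17.94!
```

```text
meas [548.7  13.6  82.5] -47.28 j6 132.0 t 21.35 open 0.334
cmd [547.7  13.6  80.3] -47.29
-> 485.9,-155.6,75,17.94! turn 65.2
   shift cm [4.12, 8.01, 0.27] wz -32.6 rows 4
   shift cm [-0.85, 8.97, 0.27] wz -32.6 rows 4
```

Run:
```python
from m import *
c=pickle.load(open('wrist.pkl','rb')); P=pts(c)
a=np.radians(17.94);v=P[...,:2]-[508.7,-226];X=v@[np.cos(a),np.sin(a)];Y=v@[-np.sin(a),np.cos(a)]
for y in np.arange(88,112,1.5):
    m=(abs(X)<17)&(abs(Y-y)<.75)&(c['depth']>0)
    if m.sum(): print(y,m.sum(),np.percentile(P[m][:,2],[5,50,95]).round(1))
```

```text
88.0 67 [6.3 7.4 8.4]
89.5 71 [6.  7.2 8. ]
91.0 63 [6.1 6.9 7.9]
92.5 67 [5.7 6.9 8. ]
94.0 60 [5.5 6.8 7.8]
95.5 59 [5.7 6.9 8.1]
97.0 61 [5.9 6.9 8.1]
98.5 36 [6.  6.8 7.9]
100.0 54 [10.4 11.6 12.9]
101.5 84 [ 6.3 11.6 12.8]
103.0 133 [ 0.2  3.  11.4]
104.5 63 [-0.2  0.7  2. ]
106.0 62 [0.1 0.8 2.1]
107.5 65 [-0.6  0.7  2. ]
109.0 61 [-0.5  0.9  1.7]
110.5 62 [-0.4  1.   2.4]
```

Request:
{"fn": "jog_arm", "kwargs": {"plan": [[0.8, 1.6, 0, 0, 0, -6.5], [1.6, 3.2, 0.1, 0, 0, -13], [2.5, 4.8, 0.2, 0, 0, -19.6], [3.3, 6.4, 0.2, 0, 0, -26.1], [4.1, 8, 0.3, 0, 0, -32.6]]}}

```text
clock: 21.85
tcp_pos: [516.3, -71.4, 77.0]
orientation: [0.992, -0.125, -0.0, -0.0]
wrist_force: [0.6, 0.5, -0.9]
opening: 0.334
finger_force: 30.0
```

Request:
{"fn": "jog_arm", "kwargs": {"plan": [[-0.2, 1.8, 0, 0, 0, -6.5], [-0.3, 3.6, 0.1, 0, 0, -13], [-0.5, 5.4, 0.2, 0, 0, -19.6], [-0.7, 7.2, 0.2, 0, 0, -26.1], [-0.8, 9, 0.2, 0, 0, -32.6]]}}

```text
clock: 22.35
tcp_pos: [485.6, -156.3, 74.9]
orientation: [0.987, 0.158, -0.0, -0.0]
wrist_force: [0.4, 0.0, -1.6]
opening: 0.336
finger_force: 30.0
```

Request:
{"fn": "jog_arm", "kwargs": {"plan": [[0, 0, 0, 0, 0, 0], [0, 0, 0, 0, 0, 0]]}}

```text
clock: 22.55
tcp_pos: [486.0, -155.7, 75.1]
orientation: [0.988, 0.154, -0.0, -0.0]
wrist_force: [-0.2, -0.5, -1.0]
opening: 0.334
finger_force: 30.0
```

```bash
cat >>cmd.txt <<'E'
4.1 8 .3 -32.6
-.8 9 .2 -32.6
E
python3 go.py 485.9,-155.6,12.3,17.94
```

```text
meas [ 486.  -155.7   75.1] 17.72 j6 48.0 t 22.55 open 0.334
cmd [ 486.2 -155.8   75.3] 17.91
-> 485.9,-155.6,12.3,17.94 turn 0.0
   shift cm [-0.02, -0.03, 6.3] wz -0.0 rows 2
```

The tray's end lip is about 11 mm high and the fingertips seat at about 12, so they should just clear it. I'll descend gently.

Request:
{"fn": "jog_arm", "kwargs": {"plan": [[0, 0, 3, 0, 0, 0], [-0.02, -0.03, 4.6, 0, 0, 0], [-0.02, -0.03, 5.4, 0, 0, 0], [-0.02, -0.03, 5.8, 0, 0, 0], [-0.02, -0.03, 6, 0, 0, 0]]}}

```text
clock: 23.05
tcp_pos: [486.2, -155.3, 15.4]
orientation: [0.988, 0.156, 0.0, 0.0]
wrist_force: [-0.3, -0.2, 0.3]
opening: 0.331
finger_force: 30.0
```

Request:
{"fn": "jog_arm", "kwargs": {"plan": [[0, 0, 0.1, 0, 0, 0], [0, 0, 0.2, 0, 0, 0], [0, 0, 0.25, 0, 0, 0], [0, 0, 0.25, 0, 0, 0]]}}

```text
clock: 23.45
tcp_pos: [486.2, -155.7, 13.2]
orientation: [0.988, 0.156, 0.0, 0.0]
wrist_force: [0.0, 0.6, 3.3]
opening: 0.333
finger_force: 30.0
```

Request:
{"fn": "jog_arm", "kwargs": {"plan": [[0, 0, 0, 0, 0, 0], [0, 0, 0, 0, 0, 0], [0, 0, 0, 0, 0, 0], [0, 0, -2, 0, 0, 0], [0, 0, -6, 0, 0, 0]], "claw": 0.14}}

```text
clock: 23.95
tcp_pos: [484.4, -155.0, 71.6]
orientation: [0.988, 0.156, -0.002, -0.001]
wrist_force: [0.6, -0.2, -0.1]
opening: 0.43
finger_force: 0.0
```

Request:
{"fn": "jog_arm", "kwargs": {"plan": [[-2, 0, -4, 0, 0, 0], [-4, 0, -8, 0, 0, 0], [-6, 0, -12, 0, 0, 0], [-6, 0, -13, 0, 0, 0], [-6, 0, -13, 0, 0, 0]]}}

```text
clock: 24.45
tcp_pos: [429.5, -174.6, 204.3]
orientation: [0.988, 0.155, 0.001, 0.001]
wrist_force: [0.6, 0.5, -0.6]
opening: 0.432
finger_force: 0.0
```

```bash
python3 chk.py; python3 w.py w8.png
python3 - <<'E'
from m import *
for o in cells(grab('side')): print(*o)
E
```

```text
-76 1092 [-30.5  29.9] [-82.6 -72.7 -67.1] [24.8 27. ]
-28 1037 [-31.3  29.7] [-34.4 -25.1 -18.7] [25.  26.9]
20 979 [-30.4  29. ] [12.5 21.3 28.6] [25.  26.9]
74 2010 [-34.4  31.3] [59.2 74.2 88.7] [37.1 39.7]
t 24.5 [ 429.2 -174.1  202.8] yaw 17.9 tz [ 0.001 -0.001 -1.   ] open 0.433 F [ 0.  -0.5 -0.5]
purple [123, 122] 445.1 8.8 L47 W12 ang57.1 z95 15.1 med [446.2, 8.7]
purple [334, 134] 503.2 -206.3 L64 W17 ang17.9 z95 27.0 med [502.7, -205.8]
purple [380, 134] 516.4 -251.7 L63 W16 ang17.7 z95 26.9 med [516.9, -250.3]
green [551, 73] 622.1 -385.5 L39 W15 ang24.8 z95 35.4 med [619.5, -382.6]
green [426, 133] 532.4 -297.4 L64 W17 ang18.9 z95 26.9 med [532.1, -295.4]
blue [283, 135] 485.9 -155.5 L70 W30 ang18.1 z95 39.8 med [485.8, -155.7]
purple [316, 171] 508.9 -250.4 L76 W28 ang34.9 z95 26.0 med [515.1, -246.7]
purple [321, 179] 501.2 -218.0 L78 W48 ang23.7 z95 25.6 med [501.0, -200.6]
purple [348, 232] 444.0 11.8 L46 W10 ang56.7 z95 14.1 med [443.5, 13.9]
green [277, 145] 629.9 -389.2 L42 W28 ang2.2 z95 34.4 med [628.9, -381.7]
green [352, 149] 408.5 -409.5 L71 W16 ang-70.3 z95 20.3 med [406.8, -393.5]
green [309, 163] 524.9 -294.8 L78 W29 ang31.4 z95 26.1 med [530.5, -292.3]
green [234, 257] 678.2 113.7 L46 W10 ang64.6 z95 13.9 med [678.6, 115.7]
blue [329, 188] 490.3 -153.9 L69 W64 ang-38.1 z95 38.1 med [482.4, -145.2]
blue [158, 309] 777.8 268.8 L67 W44 ang-89.9 z95 38.1 med [778.7, 286.9]
```

View pics/w8.png

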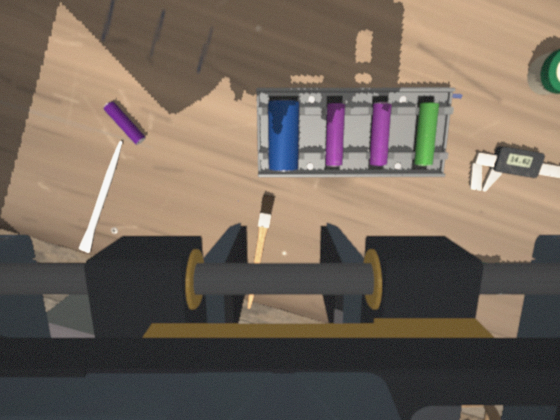

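The picture shows the fat cell at (283,135) in the wide bay and the slim cells at columns 334, 380 and 426 in the narrow bays. The tops are at the seated heights and the AAs haven't moved. I'll hand in the job.

```bash
python3 -c "
from rig import workorder; print(workorder.finish_job())"
```

```text
the job is handed in; nothing more can be done
None
```

All four lithium cells lie seated in the carrier, the three slim ones in the narrow bays and the fat one in the wide bay; the AA cells are where they were, and the job was handed in at about 25 s.

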